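Zero the coffee grinder's burrs and back off a quarter turn

TASK

The coffee grinder's burrs have just been refitted, so its zero point is unknown. Turn the adjuster on top clockwise until you feel the burrs come firmly together, without forcing it, then back it off a quarter of a turn from there and let go. Leave the cup, the canister and the teaspoon where they are.

Things in the scene. Friction and masses are not known exactly. Their poses are not given: they have to be found in the camera images.
- grinder: Grey countertop coffee grinder, fixed; foot 190 x 120 mm, head 182 x 108 mm, its flat top 150 mm above the worktop. Origin: centre of its underside; z up, -x is its front (chute side). Adjuster's upright axis at x = -35 mm, y = 0; low wooden feed cap (50 mm wide, top at 170 mm) at x = 62 mm. Hidden inside, 30 mm from the axis, the screw's dog meets the burr carrier's dog.
- adjuster (a joint): Turning of the adjuster against the grinder's body, rad: grows anticlockwise seen from above (backing off), falls clockwise (screwing down), limits -1 and 3.2. Where the burrs meet cannot be seen; it lies between -0.6 and +0.6, differently each time, and must be felt. The bar's long axis lies along the grinder's x axis at value 0.
- adjuster_grip (a point): Centre of the adjuster's upright bar grip, on the turning axis, 178.5 mm above the worktop. Aluminium bar 50 mm long (this frame's x), 14 mm thick (y), from 166 mm above the worktop (top of the 58 mm round collar it stands on) to 192 mm. Turns with the adjuster: at joint value 0 its axes are those of the grinder.
- pointer (a point): Tip of the small pointer tooth on the collar's rim, 33 mm from the axis toward the adjuster's own -x, over a 76 mm scale ring (a tick every 10 degrees). The screw runs with a steady drag of about 0.06 N m; from where the burrs first touch (zero) it stiffens by about 3 N m per rad of further turning. 0.12 to 0.6 N m above the drag is firmly together; over 0.75 N m is forced.
- cup: Small white cup with handle, 62 mm wide, 50 mm high, standing on the grinder's foot under the chute. Origin: centre of its underside.
- canister: Square-sided canister with wooden lid, 87 mm wide, 120 mm high, on the worktop to the right of the grinder. Origin: centre of its underside.
- teaspoon: Steel teaspoon, 130 mm long, lying on the worktop to the left of the grinder. Origin: under its middle.

How it is judged:
By the outcome, as a careful person would: the job done as asked, in the order asked, and still so for the second after the job is handed in, with the robot touching nothing.
It also fails if it takes over 72 s, if anything falls off the work surface, if the arm or the gripper's body presses on something with over 40 N, if the wrist force passes 120 N, or if a joint passes its speed limit or range.

ROBOT

A 6-joint arm with a two-finger parallel gripper is mounted at the origin on a cart in front of the work surface, level with it; the furniture and walls round the work are solid. World frame = base frame: x ahead of the robot, y to its left, z up, the work surface at z = 0. Lengths are in m, angles in rad, forces in N, time in s.
With the tool pointing down it reaches from about 0.25 to 0.775 m from the base axis. Payload 4 kg.
Tool frame: the origin (TCP) lies at the very end of the fingers, on their centre line; the grasp point (between the pads) lies 19 mm behind it (robot.hold_point_z is the distance from the TCP to the grasp point, in m); z points along the fingers, y is the line along which they close (so a half turn about z gives the same grasp; the last joint's range is limited). The gripper opens to 94 mm and grips with 3 to 60 N. Pads are 16 mm wide; open, the fingers measure 119 mm over their backs; the gripper's body (75 mm by 177 mm) begins 78 mm behind the grasp point.
Start: joints at [-1.254, 0.087, 1.371, -0, 1.684, -0.103], TCP at [0.224, -0.502, 0.178] pointing down, gripper open.
Joint ranges: [-3.1, 3.1], [-0.76, 2.03], [0.27, 2.55], [-1.08, 4.22], [0.17, 2.65], [-2.57, 2.57]. Speed limits (rad/s): [2.79, 2.79, 3.14, 3.14, 3.14, 3.14].

INTERFACE

Orientations are given as [roll, pitch, yaw] about the fixed x, y, z axes, in that order (R = Rz(yaw) Ry(pitch) Rx(roll)).
In Python, from bench import robot gives the robot as it stands.
- The arm moves only by the tool carry_out, never from a script. Its argument "steps" is a list of rows, each a list of 3 entries, a list of its own where there are three numbers: the shift along the tool's x, y, z in m, then the turn about the tool's z in units of 10 degrees (1.0 is 10 degrees), then the closure, from -1 (fully open) to 1 (shut). In form: [[[tx, ty, tz], roll, jaw], ...]. A call has 1 to 10 rows; each row is the pose to reach, as a shift and turn from the pose commanded when the call began, along the tool's axes at that moment; what a row does not reach only later rows make up. A row lasts 1/8 s, in which the tool goes at most 62.5 mm and 10.7 degrees, less where a joint would pass 70% of its speed; a pose out of reach is approached as far as the arm can. A call with a gripper value outside its range is refused whole. The fingers move at their own pace and stop on an object; the grip force is fixed at half the most. Time passes only in rows, so rows that repeat a pose let the fingers close. It gives the time, the measured TCP pose, the force, the opening and the grip force at its end, in the units of the state.
- robot.get_obs(): the state, without advancing time (a new reading comes with each control period).
- robot.snapshot(name): name is "scene" or "top" or "wrist"; returns a dict with "image" (400x640x3 uint8, red, green, blue), "z_map" (400x640 float32, m along the optical axis (not along the pixel's ray), 0 where there is no reading), "mtx" (3x3 intrinsics, pixels), "R" (3x3) and "t" (3): a world point X has camera coordinates R X + t. Camera axes: x right, y down, z forward; pixel columns grow to the right and rows downward; lengths in m; the calibration is good to about 2 mm. A picture is of the moment at which its call begins.
- robot.close_job(): hands the job in; it is judged then, once.
The state is a dict: "time": time; "joint_positions": joint angles; "qvel": joint speeds; "joint_torque": joint torques, N m; "tool_pos": TCP position; "ee_rot": TCP orientation; "wrist_force": force on the tool from outside, world axes, zero at the start; "wrist_torque": the same for the moment, N m; "width": finger opening in m; "finger_force": force on a finger pad.
Only numpy, scipy, OpenCV 4.12 (cv2) and the standard library are available. Lean on these libraries where they do the work, as an engineer would, in place of code of your own. Each camera call takes 0.05 s, during which the arm holds its last target. There are 200 camera calls.

## Working session

There is one attempt and no reset: what is moved stays moved. The work goes in short steps, Python scripts to look and compute and a tool call to move; the robot and the scene stay as the last step left them, time stands still between calls to the robot, and variables do not carry over. Pictures are saved under pics/ and viewed, at most 10 in all, crops included, and the job is handed in when it is done.

Besides the shell and the picture viewer there is one more tool, called after ">>>" in YAML: its name, and indented under it one key for each argument. carry_out: Moves the arm, as the interface text tells. Its arguments: {"type":"object","properties":{"steps":{"type":"array","items":{"type":"array"}}},"required":["steps"]}

```bash
mkdir -p pics; ls
python3 - <<'E'
from bench import robot
import cv2,numpy as np
o=robot.get_obs()
for k,v in o.items(): print(k,np.round(v,4))
print(robot.hold_point_z)
for n in("top","scene"):
    s=robot.snapshot(n); cv2.imwrite(f"pics/{n}0.png",s["image"][:,:,::-1]); np.savez(f"{n}0.npz",**s)
E
```

```text
pics
time 0.0
joint_positions [-1.2541  0.088   1.3722 -0.      1.6836 -0.1031]
qvel [ 0.0026  0.001  -0.0018  0.0004  0.0003  0.0007]
joint_torque [-5.00000e-04 -3.40190e+01 -3.02425e+01  7.18000e-02  3.30000e-02
 -2.00000e-04]
tool_pos [ 0.2239 -0.5017  0.177 ]
ee_rot [-3.1394e+00 -2.0000e-04  4.1980e-01]
wrist_force [-0.3255  0.411   0.161 ]
wrist_torque [-0.0169 -0.0133 -0.016 ]
finger_force 0.0
width 0.0941
0.0188
```

View pics/top0.png

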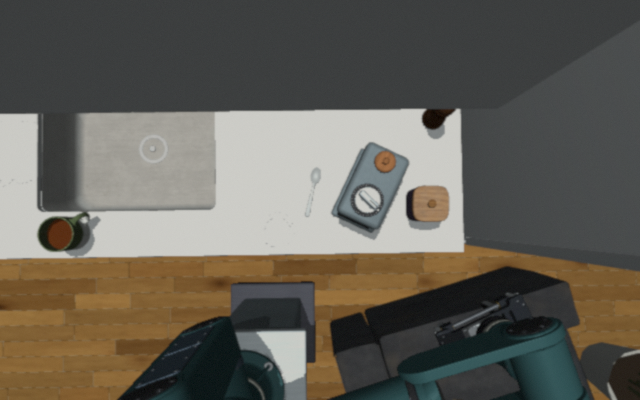

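View pics/scene0.png

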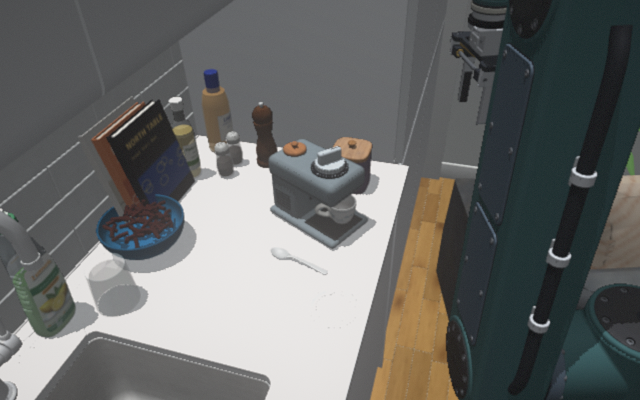

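The top view shows the grinder centred near (372,187), with its adjuster at (368,200) and cap at (385,161). The canister is at (431,204) and the spoon at (313,192). The scene view shows the cup under the chute at (340,208). Next I measure the adjuster and the cap.

```bash
cat > h.py <<'E'
import numpy as np,cv2
def cloud(s):
    z=s["z_map"]; v,u=np.indices(z.shape); K=s["mtx"]
    p=np.stack([(u-K[0,2])/K[0,0]*z,(v-K[1,2])/K[1,1]*z,z],-1)
    return (p-s["t"])@s["R"]
def bar(P,c,r=.045,lo=.178,hi=.2):
    m=(np.hypot(*(P[...,:2]-c).transpose(2,0,1))<r)&(P[...,2]>lo)&(P[...,2]<hi)
    q=P[m][:,:2].astype(np.float32); return m.sum(),cv2.minAreaRect(q),P[m].mean(0)
E
python3 - <<'E'
import numpy as np,cv2
from h import *
for n in("top0","scene0"):
    s=np.load(n+".npz"); P=cloud(s)
    print(n,"cam",-s["R"].T@s["t"])
    if n=="top0":
        for uv in((368,200),(385,161),(431,204),(313,192),(300,60),(440,115)): print(uv,P[uv[1],uv[0]].round(3))
        Pt=P
        c=P[200,368,:2]; cap=P[161,385,:2]
        b=s["image"][170:240,320:420,::-1]; cv2.imwrite("pics/crop.png",cv2.resize(b,None,fx=6,fy=6,interpolation=cv2.INTER_CUBIC))
        # head top
        m=(abs(P[...,2]-.15)<.006)&(np.hypot(P[...,0]-c[0],P[...,1]-c[1])<.2)
        m=cv2.morphologyEx(m.astype(np.uint8),cv2.MORPH_OPEN,np.ones((2,2)))>0
        print("head",m.sum(),cv2.minAreaRect(P[m][:,:2].astype(np.float32)))
    print(bar(P,c))
print("axis yaw adj->cap",np.degrees(np.arctan2(*(cap-c)[::-1])),np.linalg.norm(cap-c))
E
```

```text
top0 cam [ 0.42860511 -0.19176059  1.19521001]
(368, 200) [ 0.474 -0.306  0.192]
(385, 161) [ 0.562 -0.348  0.17 ]
(431, 204) [ 0.466 -0.462  0.119]
(313, 192) [ 0.505 -0.185  0.001]
(300, 60) [ 0.6   -0.177  0.714]
(440, 115) [ 0.676 -0.488  0.118]
head 2394 ((0.4941094219684601, -0.3272746205329895), (0.14402954280376434, 0.2643387019634247), 54.38257598876953)
(np.int64(152), ((0.47645875811576843, -0.30763211846351624), (0.04840307682752609, 0.014386679045855999), 46.0615119934082), array([ 0.47590506, -0.3071744 ,  0.19046522]))
scene0 cam [0.25492952 0.47017249 0.71261489]
(np.int64(239), ((0.4756513237953186, -0.3035131096839905), (0.048901498317718506, 0.016542915254831314), 40.934085845947266), array([ 0.47482301, -0.30082123,  0.18775198]))
axis yaw adj->cap -25.595315276170577 0.09760025260475175
```

View pics/crop.png

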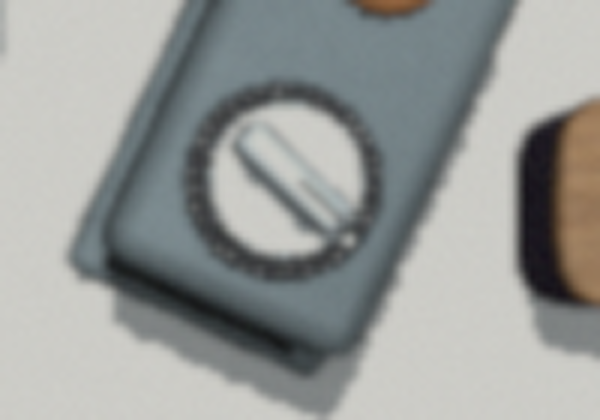

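The adjuster axis is near (0.4755, -0.306), with the bar at about 45°. The pointer is at the bar's lower-right end, so the joint stands at roughly 1.25 rad. I move above it for a closer look.

>>> carry_out:
  steps:
    - [[0.0, 0.0, -0.05], 0, -1]
    - [[0.05, -0.01, -0.1], 0, -1]
    - [[0.11, -0.025, -0.12], -1, -1]
    - [[0.17, -0.04, -0.12], -2, -1]
    - [[0.23, -0.055, -0.12], -2, -1]
    - [[0.28, -0.07, -0.12], -2, -1]
    - [[0.31, -0.077, -0.12], -2, -1]
    - [[0.31, -0.077, -0.12], -2, -1]
    - [[0.31, -0.077, -0.12], -2, -1]

```text
time: 1.23
tool_pos: [0.4753, -0.306, 0.2977]
ee_rot: [-3.141, 0.001, 0.768]
wrist_force: [-0.6, -0.6, -0.5]
width: 0.094
finger_force: 0.0
```

Run:
```python
from bench import robot
from h import *
o=robot.get_obs(); print({k:np.round(v,4) for k,v in o.items() if k in("time","joint_positions","tool_pos","ee_rot","wrist_torque")})
s=robot.snapshot("wrist"); cv2.imwrite("pics/w1.png",s["image"][:,:,::-1]); P=cloud(s)
c=np.array([.4755,-.306])
for lo in(.175,.188): print(bar(P,c,lo=lo,hi=.197))
m=(np.hypot(P[...,0]-c[0],P[...,1]-c[1])<.045)&(abs(P[...,2]-.164)<.004)
q=P[m][:,:2].astype(np.float32); print("collar",m.sum(),cv2.minEnclosingCircle(q))
m=(np.hypot(P[...,0]-.562,P[...,1]+.348)<.045)&(abs(P[...,2]-.170)<.004)
if m.sum(): print("cap",m.sum(),cv2.minEnclosingCircle(P[m][:,:2].astype(np.float32)))
```

```text
{'time': np.float64(1.225), 'joint_positions': array([-6.7180e-01,  1.3170e-01,  1.0867e+00, -7.0000e-04,  1.9241e+00,
        1.3040e-01]), 'tool_pos': array([ 0.4753, -0.306 ,  0.2977]), 'ee_rot': array([-3.1408e+00,  8.0000e-04,  7.6830e-01]), 'wrist_torque': array([-0.0118, -0.0166,  0.0278])}
(np.int64(617), ((0.47691720724105835, -0.3058062493801117), (0.04883129894733429, 0.013737901113927364), 44.55073547363281), array([ 0.47806691, -0.30479432,  0.1911513 ]))
(np.int64(588), ((0.47683799266815186, -0.3059084713459015), (0.048581384122371674, 0.013693220913410187), 44.48573303222656), array([ 0.47740242, -0.30549084,  0.19158802]))
collar 1468 ((0.4766477942466736, -0.3062632977962494), 0.03014281392097473)
cap 148 ((0.5638548731803894, -0.34905654191970825), 0.00789119303226471)
```

View pics/w1.png

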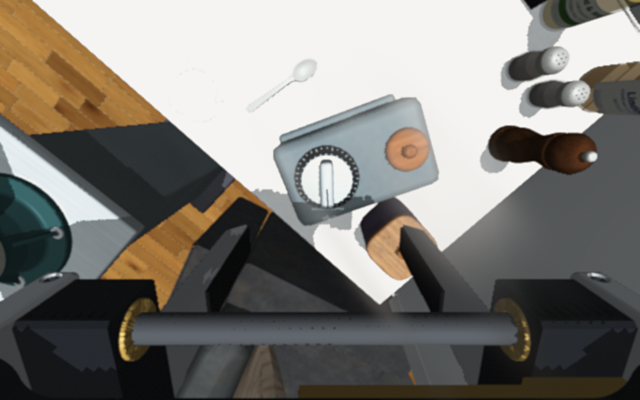

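The wrist view shows the bar upright at (326,183) and aligned with the tool x axis. The bar centre measures (0.4768, -0.306) at 44.5°, and the tool is at 44.0°. I descend and grip.

>>> carry_out:
  steps:
    - [[0.001, 0.001, 0.05], 0, -1]
    - [[0.001, 0.001, 0.09], 0, -1]
    - [[0.001, 0.001, 0.115], 0, -1]
    - [[0.001, 0.001, 0.126], 0, -1]
    - [[0.001, 0.001, 0.126], 0, -1]
    - [[0.001, 0.001, 0.126], 0, 0.5]
    - [[0.001, 0.001, 0.126], 0, 1]
    - [[0.001, 0.001, 0.126], 0, 1]
    - [[0.001, 0.001, 0.126], 0, 1]
    - [[0.001, 0.001, 0.126], 0, 1]

```text
time: 2.52
tool_pos: [0.4773, -0.3056, 0.1722]
ee_rot: [3.141, 0.0, 0.769]
wrist_force: [-0.8, 0.4, 0.1]
width: 0.047
finger_force: 0.0
```

```bash
cat > st.py <<'E'
from bench import robot
import numpy as np
o=robot.get_obs()
for k in("time","tool_pos","wrist_force","wrist_torque","joint_torque","width","finger_force"): print(k,np.round(o[k],4))
print("yaw",np.degrees(o["ee_rot"][2]),"j6",o["joint_positions"][5],o["qvel"][5])
E
python3 st.py
```

```text
time 2.525
tool_pos [ 0.4773 -0.3056  0.1722]
wrist_force [-0.8224  0.4132  0.0508]
wrist_torque [-0.0136 -0.0559  0.0444]
joint_torque [-2.30000e-03 -3.57067e+01 -3.03070e+01  7.48000e-02  5.60000e-03
  1.00000e-04]
width 0.047
finger_force 0.0
yaw 44.06026653779889 j6 0.1323566450386711 0.0015182012207166284
```

>>> carry_out:
  steps:
    - [[0, 0, 0], 0, 1]
    - [[0, 0, 0], 0, 1]
    - [[0, 0, 0], 0, 1]
    - [[0, 0, 0], 0, 1]
    - [[0, 0, 0], 0, 1]
    - [[0, 0, 0], 0, 1]

```text
time: 3.28
tool_pos: [0.4773, -0.3056, 0.1722]
ee_rot: [3.142, 0.0, 0.769]
wrist_force: [-0.4, -1.1, 0.2]
width: 0.0002
finger_force: 0.0
```

```bash
python3 st.py
```

```text
time 3.275
tool_pos [ 0.4773 -0.3056  0.1722]
wrist_force [-0.3967 -1.0964  0.2159]
wrist_torque [-0.0204 -0.0518  0.0087]
joint_torque [ 3.00000e-04 -3.56404e+01 -3.02532e+01  7.50000e-02  6.20000e-03
 -0.00000e+00]
width 0.0002
finger_force 0.0
yaw 44.05297635228188 j6 0.1323743027950026 -0.0009718763180386062
```

The fingers shut fully without holding the bar. I look from all three cameras.

Run:
```python
from bench import robot
from h import *
a=robot.snapshot("wrist"); b=robot.snapshot("scene"); t=robot.snapshot("top")
cv2.imwrite("pics/w2.png",a["image"][:,:,::-1])
cv2.imwrite("pics/s2.png",cv2.resize(b["image"][100:260,230:430,::-1],None,fx=4,fy=3.7,interpolation=cv2.INTER_CUBIC)[:600])
np.savez("w2.npz",**a);np.savez("s2.npz",**b)
```

```text
(no output)
```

View pics/w2.png

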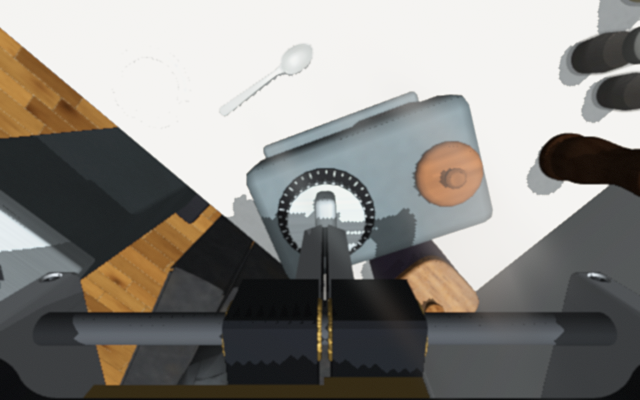

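View pics/s2.png

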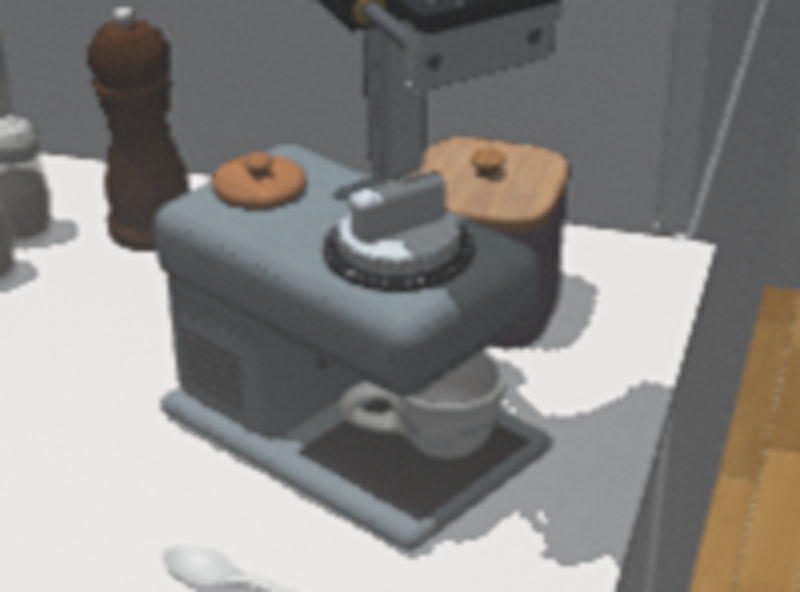

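The scene crop shows the closed fingers behind and above the bar, with their tip near full-image pixel (329,147) and the bar at about (330,155). I measure where the fingers really are.

Run:
```python
from h import *
s=np.load("s2.npz"); P=cloud(s)
for v in range(112,160,4): print(v,[tuple(P[v,u].round(3)) for u in (324,329,334)])
p=s["mtx"]@(s["R"]@np.array([.4773,-.3056,.1722])+s["t"]);print("scene TCP px",p[:2]/p[2])
w=np.load("w2.npz");Q=cloud(w)
p=w["mtx"]@(w["R"]@np.array([.4773,-.3056,.1722])+w["t"]);print("wrist TCP px",p[:2]/p[2],"cam",-w["R"].T@w["t"])
for v in range(190,300,12): print(v,[tuple(Q[v,u].round(3)) for u in (310,324,340)])
print(bar(P,np.array([.476,-.306])))
```

```text
112 [(np.float64(0.484), np.float64(-0.301), np.float64(0.275)), (np.float64(0.473), np.float64(-0.294), np.float64(0.28)), (np.float64(0.444), np.float64(-0.222), np.float64(0.322))]
116 [(np.float64(0.484), np.float64(-0.3), np.float64(0.268)), (np.float64(0.472), np.float64(-0.29), np.float64(0.274)), (np.float64(0.444), np.float64(-0.223), np.float64(0.315))]
120 [(np.float64(0.484), np.float64(-0.3), np.float64(0.259)), (np.float64(0.472), np.float64(-0.291), np.float64(0.266)), (np.float64(0.445), np.float64(-0.224), np.float64(0.306))]
124 [(np.float64(0.485), np.float64(-0.301), np.float64(0.25)), (np.float64(0.473), np.float64(-0.292), np.float64(0.257)), (np.float64(0.445), np.float64(-0.224), np.float64(0.299))]
128 [(np.float64(0.485), np.float64(-0.3), np.float64(0.242)), (np.float64(0.473), np.float64(-0.293), np.float64(0.248)), (np.float64(0.464), np.float64(-0.297), np.float64(0.247))]
132 [(np.float64(0.484), np.float64(-0.297), np.float64(0.236)), (np.float64(0.472), np.float64(-0.29), np.float64(0.242)), (np.float64(0.465), np.float64(-0.297), np.float64(0.238))]

[... 2542 characters left out ...]
p.float64(-0.293), np.float64(0.259)), (np.float64(0.481), np.float64(-0.3), np.float64(0.253)), (np.float64(0.488), np.float64(-0.303), np.float64(0.258))]
286 [(np.float64(0.498), np.float64(-0.279), np.float64(0.305)), (np.float64(0.477), np.float64(-0.304), np.float64(0.254)), (np.float64(0.503), np.float64(-0.285), np.float64(0.306))]
298 [(np.float64(0.498), np.float64(-0.279), np.float64(0.312)), (np.float64(0.473), np.float64(-0.308), np.float64(0.256)), (np.float64(0.503), np.float64(-0.284), np.float64(0.311))]
(np.int64(236), ((0.4750785231590271, -0.3029159903526306), (0.04941241815686226, 0.017569581046700478), 47.153770446777344), array([ 0.47504987, -0.30079285,  0.18786431]))
```

In both cameras the fingertips really end at z≈0.203, though the reported TCP is 0.172. XY agrees. The fingers are about 30 mm short of the reported TCP, so they closed above the bar. I open halfway, descend about 30 mm and watch the force.

>>> carry_out:
  steps:
    - [[0, 0, 0], 0, 0]
    - [[0, 0, 0], 0, 0]
    - [[0, 0, 0], 0, 0]
    - [[0, 0, 0], 0, 0]
    - [[0, 0, 0], 0, 0]
    - [[0, 0, 0], 0, 0]
    - [[0, 0, 0.01], 0, 0]
    - [[0, 0, 0.018], 0, 0]
    - [[0, 0, 0.022], 0, 0]
    - [[0, 0, 0.022], 0, 0]

```text
time: 4.68
tool_pos: [0.477, -0.3054, 0.1494]
ee_rot: [-3.14, 0.0, 0.769]
wrist_force: [-0.3, 0.6, -0.4]
width: 0.0471
finger_force: 0.0
```

```bash
python3 st.py
python3 - <<'E'
from bench import robot
from h import *
s=robot.snapshot("scene");P=cloud(s); w=robot.snapshot("wrist");Q=cloud(w)
cv2.imwrite("pics/s3.png",cv2.resize(s["image"][100:200,270:390,::-1],None,fx=6,fy=6,interpolation=cv2.INTER_CUBIC))
E
```

```text
time 4.675
tool_pos [ 0.477  -0.3054  0.1494]
wrist_force [-0.3142  0.5744 -0.3609]
wrist_torque [-0.0499  0.0133  0.0466]
joint_torque [-1.00000e-03 -3.55477e+01 -2.98803e+01  7.48000e-02 -3.80000e-03
 -1.00000e-04]
width 0.0471
finger_force 0.0
yaw 44.05045253843736 j6 0.13238573117910132 0.0007635592168639109
```

View pics/s3.png

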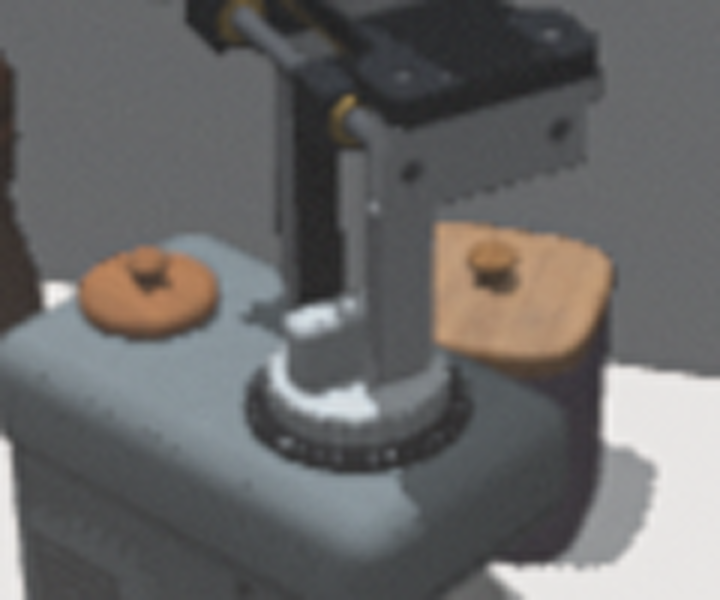

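The fingers now straddle the bar, with the near tip at crop (400,375), just above the collar. I go 5 mm further and close.

>>> carry_out:
  steps:
    - [[0, 0, 0.005], 0, 0]
    - [[0, 0, 0.005], 0, 1]
    - [[0, 0, 0.005], 0, 1]
    - [[0, 0, 0.005], 0, 1]
    - [[0, 0, 0.005], 0, 1]
    - [[0, 0, 0.005], 0, 1]
    - [[0, 0, 0.005], 0, 1]
    - [[0, 0, 0.005], 0, 1]

```text
time: 5.78
tool_pos: [0.478, -0.3063, 0.1454]
ee_rot: [3.139, -0.0, 0.769]
wrist_force: [4.1, -3.8, -1.0]
width: 0.0135
finger_force: 29.9
```

```bash
python3 st.py
```

```text
time 5.775
tool_pos [ 0.478  -0.3063  0.1454]
wrist_force [ 4.1008 -3.8127 -0.9543]
wrist_torque [-0.6185 -0.6836  0.0933]
joint_torque [ 5.25400e-01 -3.68633e+01 -2.87249e+01  2.12400e-01  1.72480e+00
  3.19000e-02]
width 0.0135
finger_force 29.8798
yaw 44.04681848214698 j6 0.13232104484008994 -0.0005160283705665311
```

The bar is gripped at 13.5 mm width and 30 N. I turn clockwise through the part that must be free and read the drag.

>>> carry_out:
  steps:
    - [[0, 0.001, 0], 0.5, 1]
    - [[0, 0.001, 0], 1.0, 1]
    - [[0, 0.001, 0], 1.5, 1]
    - [[0, 0.001, 0], 2.0, 1]
    - [[0, 0.001, 0], 2.5, 1]
    - [[0, 0.001, 0], 3.0, 1]

```text
time: 6.52
tool_pos: [0.4784, -0.3071, 0.1454]
ee_rot: [3.14, -0.001, 0.242]
wrist_force: [3.2, -3.6, -1.9]
width: 0.0138
finger_force: 29.9
```

```bash
python3 st.py
```

```text
time 6.525
tool_pos [ 0.4784 -0.3071  0.1454]
wrist_force [ 3.1794 -3.642  -1.8622]
wrist_torque [-0.669  -0.5841  0.0024]
joint_torque [  0.8221 -36.9024 -28.8168   0.3795   1.6067  -0.4969]
width 0.0138
finger_force 29.8682
yaw 13.8831778795894 j6 0.658505326488807 0.6904390855439694
```

>>> carry_out:
  steps:
    - [[0, 0, 0], 0.2, 1]
    - [[0, 0, 0], 0.4, 1]
    - [[0, 0, 0], 0.6, 1]

```text
time: 6.9
tool_pos: [0.4785, -0.3073, 0.1454]
ee_rot: [3.139, -0.001, 0.139]
wrist_force: [2.8, -3.8, -1.5]
width: 0.0139
finger_force: 29.9
```

```bash
python3 st.py | grep -v time
```

```text
tool_pos [ 0.4785 -0.3073  0.1454]
wrist_force [ 2.7767 -3.8146 -1.4643]
wrist_torque [-0.6871 -0.6362  0.0628]
joint_torque [  0.9519 -36.9841 -28.7655   0.4329   1.6943  -0.1579]
width 0.0139
finger_force 29.8709
yaw 7.974382706716438 j6 0.7614642224610745 0.27673152313423777
```

>>> carry_out:
  steps:
    - [[0, 0, 0], 0.2, 1]
    - [[0, 0, 0], 0.4, 1]

```text
time: 7.15
tool_pos: [0.4785, -0.3074, 0.1454]
ee_rot: [3.139, -0.001, 0.069]
wrist_force: [3.8, -4.6, -1.7]
width: 0.0137
finger_force: 29.9
```

```bash
python3 st.py | grep -v time
```

```text
tool_pos [ 0.4785 -0.3074  0.1454]
wrist_force [ 3.7948 -4.5631 -1.7474]
wrist_torque [-0.7238 -0.6045  0.0746]
joint_torque [  1.0629 -37.0467 -28.7369   0.4842   1.7551  -0.1579]
width 0.0137
finger_force 29.871
yaw 3.9721912911445347 j6 0.8312988677391221 0.27693480388661673
```

Drag reads about +0.065 N m. I keep feeling clockwise in 3.5° bites, two per round. Even from an unnoticed touch, one round adds under 0.4 N m.

>>> carry_out:
  steps:
    - [[0, 0, 0], 0.18, 1]
    - [[0, 0, 0], 0.35, 1]

```text
time: 7.4
tool_pos: [0.4785, -0.3075, 0.1454]
ee_rot: [3.139, -0.001, 0.008]
wrist_force: [3.7, -4.4, -2.9]
width: 0.0136
finger_force: 29.9
```

```bash
python3 st.py | egrep "torque|yaw"
```

```text
wrist_torque [-0.784  -0.6377  0.0548]
joint_torque [  1.1587 -37.0947 -28.715    0.5291   1.8019  -0.1213]
yaw 0.47698491820799843 j6 0.8922224363924751 0.23391850261129002
```

>>> carry_out:
  steps:
    - [[0, 0, 0], 0.18, 1]
    - [[0, 0, 0], 0.35, 1]

```text
time: 7.65
tool_pos: [0.4785, -0.3076, 0.1454]
ee_rot: [3.139, -0.001, -0.053]
wrist_force: [3.7, -5.3, -3.0]
width: 0.0137
finger_force: 29.9
```

```bash
python3 st.py | egrep "torque|yaw"
```

```text
wrist_torque [-0.8429 -0.6209  0.0201]
joint_torque [  1.263  -37.1413 -28.6939   0.5795   1.8473  -0.1214]
yaw -3.024994126603421 j6 0.9532667811932504 0.23445816066452563
```

>>> carry_out:
  steps:
    - [[0, 0, 0], 0.18, 1]
    - [[0, 0, 0], 0.35, 1]

```text
time: 7.9
tool_pos: [0.4785, -0.3077, 0.1454]
ee_rot: [3.139, -0.002, -0.114]
wrist_force: [3.8, -6.4, -1.6]
width: 0.0138
finger_force: 29.9
```

```bash
python3 st.py | egrep "torque|yaw"
```

```text
wrist_torque [-0.8323 -0.6558  0.0803]
joint_torque [  1.3719 -37.1829 -28.6753   0.6321   1.8886  -0.1214]
yaw -6.527392668756818 j6 1.0143480204705395 0.2336468363829991
```

>>> carry_out:
  steps:
    - [[0, 0, 0], 0.18, 1]
    - [[0, 0, 0], 0.35, 1]

```text
time: 8.15
tool_pos: [0.4784, -0.3078, 0.1454]
ee_rot: [3.139, -0.002, -0.175]
wrist_force: [3.0, -5.6, -1.7]
width: 0.0143
finger_force: 29.9
```

```bash
python3 st.py | egrep "torque|yaw"
```

```text
wrist_torque [-0.8579 -0.6455  0.0965]
joint_torque [  1.4827 -37.2207 -28.6588   0.6872   1.9257  -0.1215]
yaw -10.032572886385722 j6 1.0754502400000545 0.23405980106106228
```

>>> carry_out:
  steps:
    - [[0, 0, 0], 0.18, 1]
    - [[0, 0, 0], 0.35, 1]

```text
time: 8.4
tool_pos: [0.4784, -0.3079, 0.1454]
ee_rot: [3.139, -0.002, -0.236]
wrist_force: [2.8, -5.3, -1.7]
width: 0.0138
finger_force: 29.9
```

```bash
python3 st.py | egrep "torque|yaw"
```

```text
wrist_torque [-0.9404 -0.6593  0.0982]
joint_torque [  1.5957 -37.2534 -28.6447   0.744    1.9584  -0.1216]
yaw -13.53490151830903 j6 1.1365229276401452 0.23359574308633455
```

>>> carry_out:
  steps:
    - [[0, 0, 0], 0.18, 1]
    - [[0, 0, 0], 0.35, 1]

```text
time: 8.65
tool_pos: [0.4784, -0.308, 0.1454]
ee_rot: [3.139, -0.002, -0.297]
wrist_force: [2.8, -5.3, -1.9]
width: 0.0138
finger_force: 29.9
```

```bash
python3 st.py | egrep "torque|yaw"
```

```text
wrist_torque [-0.9583 -0.6209  0.0555]
joint_torque [  1.7111 -37.2812 -28.6328   0.8026   1.9867  -0.1217]
yaw -17.044831479004337 j6 1.1976525896485792 0.23428384607197741
```

>>> carry_out:
  steps:
    - [[0, 0, 0], 0.18, 1]
    - [[0, 0, 0], 0.35, 1]

```text
time: 8.9
tool_pos: [0.4784, -0.3081, 0.1454]
ee_rot: [3.139, -0.002, -0.359]
wrist_force: [2.5, -5.3, -1.3]
width: 0.0138
finger_force: 29.9
```

```bash
python3 st.py | egrep "torque|yaw"
```

```text
wrist_torque [-1.0083 -0.6257  0.1139]
joint_torque [  1.828  -37.3042 -28.6234   0.863    2.0103  -0.1218]
yaw -20.546151697771208 j6 1.2587372317473495 0.23244947985925932
```

>>> carry_out:
  steps:
    - [[0, 0, 0], 0.18, 1]
    - [[0, 0, 0], 0.35, 1]

```text
time: 9.15
tool_pos: [0.4783, -0.3082, 0.1454]
ee_rot: [3.139, -0.003, -0.42]
wrist_force: [2.7, -6.0, -2.0]
width: 0.0137
finger_force: 29.9
```

```bash
python3 st.py | egrep "torque|yaw"
```

```text
wrist_torque [-1.0505 -0.6383  0.019 ]
joint_torque [  1.945  -37.3224 -28.6163   0.9243   2.0294  -0.122 ]
yaw -24.048982155311204 j6 1.3197987402442004 0.23635520173048696
```

>>> carry_out:
  steps:
    - [[0, 0, 0], 0.18, 1]
    - [[0, 0, 0], 0.35, 1]

```text
time: 9.4
tool_pos: [0.4783, -0.3083, 0.1454]
ee_rot: [3.139, -0.003, -0.481]
wrist_force: [2.3, -5.6, -2.6]
width: 0.0138
finger_force: 29.9
```

```bash
python3 st.py | egrep "torque|yaw"
```

```text
wrist_torque [-1.0795 -0.6137  0.0318]
joint_torque [  2.0659 -37.3356 -28.6114   0.9872   2.0437  -0.1222]
yaw -27.549758578053755 j6 1.3808649937958037 0.23389770454993242
```

>>> carry_out:
  steps:
    - [[0, 0, 0], 0.18, 1]
    - [[0, 0, 0], 0.35, 1]

```text
time: 9.65
tool_pos: [0.4782, -0.3084, 0.1454]
ee_rot: [3.139, -0.003, -0.542]
wrist_force: [3.4, -5.8, -3.4]
width: 0.0135
finger_force: 29.9
```

```bash
python3 st.py | egrep "torque|yaw"
```

```text
wrist_torque [-1.071  -0.58    0.0408]
joint_torque [  2.1847 -37.3435 -28.6092   1.0508   2.0532  -0.1225]
yaw -31.058991238371956 j6 1.441990387853013 0.23263778886520828
```

>>> carry_out:
  steps:
    - [[0, 0, 0], 0.18, 1]
    - [[0, 0, 0], 0.35, 1]

```text
time: 9.9
tool_pos: [0.4782, -0.3085, 0.1454]
ee_rot: [3.139, -0.003, -0.603]
wrist_force: [2.5, -6.4, -1.9]
width: 0.0137
finger_force: 29.9
```

```bash
python3 st.py | egrep "torque|yaw"
```

```text
wrist_torque [-1.1169 -0.536   0.1289]
joint_torque [  2.3034 -37.3475 -28.609    1.1152   2.058   -0.1227]
yaw -34.563076938721075 j6 1.5030863862530741 0.23436475277502633
```

>>> carry_out:
  steps:
    - [[0, 0, 0], 0.18, 1]
    - [[0, 0, 0], 0.35, 1]

```text
time: 10.15
tool_pos: [0.4781, -0.3086, 0.1454]
ee_rot: [3.139, -0.003, -0.664]
wrist_force: [2.1, -6.5, -1.4]
width: 0.0138
finger_force: 29.9
```

```bash
python3 st.py | egrep "torque|yaw"
```

```text
wrist_torque [-1.1044 -0.546   0.1181]
joint_torque [  2.3975 -37.3388 -28.6145   1.183    2.0635  -0.0672]
yaw -38.05962812203161 j6 1.564076113892845 0.23244451634601232
```

The joint 6 torque was a steady -0.122 and is now -0.067, a rise of 0.055. The burrs began to touch about 1° before, near yaw -37°. I go 3.5° more and then hold for a static reading.

>>> carry_out:
  steps:
    - [[0, 0, 0], 0.18, 1]
    - [[0, 0, 0], 0.35, 1]
    - [[0, 0, 0], 0.35, 1]
    - [[0, 0, 0], 0.35, 1]

```text
time: 10.65
tool_pos: [0.4781, -0.3087, 0.1454]
ee_rot: [3.139, -0.004, -0.724]
wrist_force: [1.9, -7.8, -2.0]
width: 0.0138
finger_force: 29.9
```

```bash
python3 st.py
```

```text
time 10.65
tool_pos [ 0.4781 -0.3087  0.1454]
wrist_force [ 1.8965 -7.818  -1.9596]
wrist_torque [-1.1526 -0.5392  0.2192]
joint_torque [  2.4521 -37.3184 -28.6262   1.2403   2.0671   0.2178]
width 0.0138
finger_force 29.8846
yaw -41.486826809513346 j6 1.6238304509277774 0.0011589682733111988
```

Holding torque is 0.218 N m, about 0.15 above the drag. One more 1.5° puts it clear of the lower limit.

>>> carry_out:
  steps:
    - [[0, 0, 0], 0.15, 1]
    - [[0, 0, 0], 0.15, 1]
    - [[0, 0, 0], 0.15, 1]

```text
time: 11.02
tool_pos: [0.478, -0.3087, 0.1454]
ee_rot: [3.139, -0.004, -0.75]
wrist_force: [2.8, -7.0, -1.9]
width: 0.0138
finger_force: 29.9
```

```bash
python3 st.py | egrep "torque|yaw|width"
```

```text
wrist_torque [-1.2035 -0.5706  0.2104]
joint_torque [  2.4644 -37.3064 -28.6299   1.2766   2.067    0.2764]
width 0.0138
yaw -42.98087632487313 j6 1.649882741350595 0.0014142895027287907
```

It is firmly together, about 0.21 N m above the drag. Joint and grip windup is about 1.8° here and will reverse by about 0.4°. I therefore back off about 92.5° at the tool to turn the bar 90°.

>>> carry_out:
  steps:
    - [[0, 0, 0], -0.3, 1]
    - [[0, 0, 0], -0.8, 1]
    - [[0, 0, 0], -1.3, 1]
    - [[0, 0, 0], -1.8, 1]
    - [[0, 0, 0], -2.3, 1]
    - [[0, 0, 0], -2.8, 1]
    - [[0, 0, 0], -3.3, 1]
    - [[0, 0, 0], -3.8, 1]
    - [[0, 0, 0], -4.3, 1]
    - [[0, 0, 0], -4.8, 1]

```text
time: 12.28
tool_pos: [0.4784, -0.3074, 0.1454]
ee_rot: [3.139, -0.001, 0.09]
wrist_force: [3.5, -3.6, -1.7]
width: 0.014
finger_force: 29.9
```

>>> carry_out:
  steps:
    - [[0, 0, 0], -0.5, 1]
    - [[0, 0, 0], -1.0, 1]
    - [[0, 0, 0], -1.5, 1]
    - [[0, 0, 0], -2.0, 1]
    - [[0, 0, 0], -2.5, 1]
    - [[0, 0, 0], -3.0, 1]
    - [[0, 0, 0], -3.5, 1]
    - [[0, 0, 0], -4.0, 1]
    - [[0, 0, 0], -4.3, 1]
    - [[0, 0, 0], -4.45, 1]

```text
time: 13.52
tool_pos: [0.4778, -0.3062, 0.1454]
ee_rot: [-3.141, 0.0, 0.866]
wrist_force: [2.2, -0.8, 0.4]
width: 0.0136
finger_force: 29.9
```

>>> carry_out:
  steps:
    - [[0, 0, 0], 0, 1]
    - [[0, 0, 0], 0, 1]

```text
time: 13.78
tool_pos: [0.4779, -0.3062, 0.1454]
ee_rot: [-3.141, 0.0, 0.865]
wrist_force: [1.1, -1.7, 1.3]
width: 0.0138
finger_force: 29.9
```

```bash
python3 st.py
python3 - <<'E'
from bench import robot
from h import *
c=np.array([.4765,-.306])
for n in("wrist","scene"):
    P=cloud(robot.snapshot(n))
    print(n,bar(P,c,r=.03,lo=.186,hi=.196))
E
```

```text
time 13.775
tool_pos [ 0.4779 -0.3062  0.1454]
wrist_force [ 1.0565 -1.6587  1.29  ]
wrist_torque [-0.2322 -0.2137  0.011 ]
joint_torque [ 1.93700e-01 -3.54605e+01 -2.90384e+01  1.39600e-01  5.01900e-01
  1.05000e-02]
width 0.0138
finger_force 29.8855
yaw 49.53317085717404 j6 0.03649792144732745 4.532286050826749e-05
wrist (np.int64(2179), ((0.48030203580856323, -0.3073541522026062), (0.048197560012340546, 0.03497691452503204), 71.443359375), array([ 0.47878055, -0.30362507,  0.19144033]))
scene (np.int64(145), ((0.4751497507095337, -0.3017125725746155), (0.040628157556056976, 0.03755784407258034), 5.54005765914917), array([ 0.47671692, -0.29495836,  0.19120093]))
```

>>> carry_out:
  steps:
    - [[0, 0, 0], 0, 0]
    - [[0, 0, 0], 0, 0]
    - [[0, 0, 0], 0, 0]
    - [[0, 0, 0], 0, 0]
    - [[0, 0, 0], 0, 0]
    - [[0, 0, -0.02], 0, 0]
    - [[0, 0, -0.06], 0, 0]
    - [[0, 0, -0.11], 0, 0]
    - [[0, 0, -0.15], 0, 0]
    - [[0, 0, -0.15], 0, 0]

```text
time: 15.12
tool_pos: [0.4792, -0.3073, 0.3]
ee_rot: [3.133, -0.0, 0.865]
wrist_force: [0.8, 0.8, 0.4]
width: 0.0468
finger_force: 0.0
```

```bash
python3 st.py
python3 - <<'E'
from bench import robot
from h import *
s=robot.snapshot("wrist");P=cloud(s);cv2.imwrite("pics/w4.png",s["image"][:,:,::-1])
print(bar(P,np.array([.4765,-.306]),lo=.188,hi=.197))
E
```

```text
time 15.125
tool_pos [ 0.4792 -0.3073  0.3   ]
wrist_force [0.7564 0.8378 0.433 ]
wrist_torque [ 0.0666 -0.0321 -0.01  ]
joint_torque [-6.83000e-02 -3.55958e+01 -3.04282e+01  6.61000e-02  1.14300e-01
 -1.00000e-04]
width 0.0468
finger_force 0.0
yaw 49.554206172761646 j6 0.03616003176680413 0.00023482571525648702
(np.int64(569), ((0.4770541489124298, -0.30581456422805786), (0.04851677641272545, 0.01292478945106268), 49.308570861816406), array([ 0.47732167, -0.30549483,  0.19166064]))
```

View pics/w4.png

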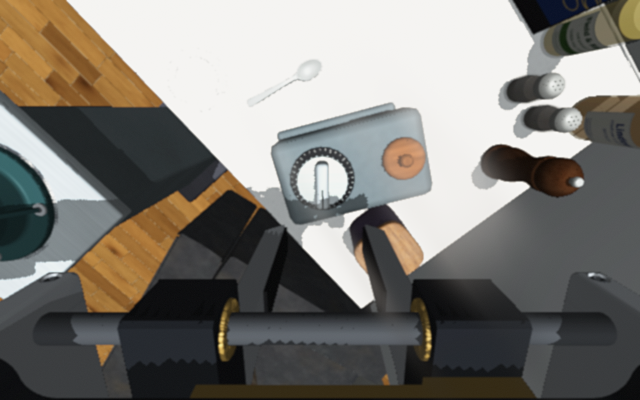

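The wrist view shows the bar free at (321,185) and the fingers clear of everything. The bar stands at 49.3°, which is 90.5° to 92.3° back from the firm point and 86.5° from first touch plus the 4° of tightening. The spoon, cap and canister look undisturbed. I hand it in.

```bash
python3 -c "
from bench import robot
print(robot.close_job())"
```

```text
the job is handed in; nothing more can be done
None
```

The adjuster was turned clockwise until the burrs were firmly together (about 0.2 N m above the drag), backed off about 90° from there and released; the job is handed in, and the cup, canister and teaspoon were not touched.

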